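# Trip the ratchet pawl of the propped grill lid with a pick

## Robot

A 6-joint arm with a two-finger parallel gripper is mounted at the origin on a cart in front of the work surface, level with it; the furniture and walls round the work are solid. World frame = base frame: x ahead of the robot, y to its left, z up, the work surface at z = 0. Lengths are in m, angles in rad, forces in N, time in s.
With the tool pointing down it reaches from about 0.35 to 0.775 m from the base axis. Payload 7.3 kg.
Tool frame: the origin (TCP) lies at the very end of the fingers, on their centre line; the grasp point (between the pads) lies 19 mm behind it; z points along the fingers, y is the line along which they close (so a half turn about z gives the same grasp; the last joint's range is limited). The gripper opens to 92 mm and grips with 3 to 60 N. Pads are 19 mm wide; open, the fingers measure 130 mm over their backs; the gripper's body (75 mm by 190 mm) begins 47 mm behind the grasp point.
Start: joints at [-1.394, 0.342, 1.524, -0, 1.275, -0.146], TCP at [0.167, -0.498, 0.227] pointing down, gripper open.
Joint ranges: [-2.53, 2.53], [-0.77, 2.02], [0.04, 2.7], [-1, 4.14], [0.28, 2.66], [-3.11, 3.11]. Speed limits (rad/s): [2.57, 2.57, 3.14, 3.14, 3.14, 3.14].

## Interface

Orientations are given as a unit quaternion [x, y, z, w].
In Python, from rig import bot gives the robot as it stands.
- The arm moves only by the tool send_rows, never from a script. Its argument "plan" is a list of rows, each a list of 3 entries, a list of its own where there are three numbers: the shift along the tool's x, y, z in cm, then the turn, a rotation vector about the tool's x, y, z in degrees, then the opening in per cent of the stroke, from 0 (shut) to 100 (fully open). In form: [[[x, y, z], [wx, wy, wz], fingers], ...]. A call has 1 to 20 rows; each row is the pose to reach, as a shift and turn from the pose commanded when the call began, along the tool's axes at that moment; what a row does not reach only later rows make up. A row lasts 1/12 s, in which the tool goes at most 41.7 mm and 7.16 degrees, less where a joint would pass 70% of its speed; a pose out of reach is approached as far as the arm can. A call with a gripper value outside its range is refused whole. The fingers move at their own pace and stop on an object; "newtons" is the grip in N (left out, the last holds). Time passes only in rows, so rows that repeat a pose let the fingers close. It gives the time, the measured TCP pose, the force, the opening and the grip force at its end, in the units of the state.
- bot.observe(): the state, without advancing time (a new reading comes with each control period).
- bot.grab_frame(name): name is "scene" or "top" or "wrist"; returns a dict with "img" (384x512x3 uint8, blue, green, red), "range_z" (384x512 float32, m along the optical axis (not along the pixel's ray), 0 where there is no reading), "K" (3x3 intrinsics, pixels), "eye" and "attitude" of the camera in the world; the wrist camera has in their place "T_tool_cam" (4x4, takes a point from camera to tool coordinates, whose origin is the TCP and whose axes are the flange's). Camera axes: x right, y down, z forward; pixel columns grow to the right and rows downward; lengths in m; the calibration is good to about 2 mm. A picture is of the moment at which its call begins: read the wrist's pose just before it.
- bot.sign_off(): hands the job in; it is judged then, once.
Trained networks look in a picture, given as the dict that the camera call returned (one of the last four; its "shot" number tells which), for a name from the list of things; names that differ only in an ending like _2 or _b are one class to them, and where a whole thing is asked for, a point or a joint stands for the part that bears it (a point fixed in the world has none). Each returns a list of dicts, best first, with "confidence" (0 to 1); they miss things now and then, are a little off and sometimes report something else, mostly with a low value. They report only what shows in the picture. A call takes as long as a camera call.
- bot.recognise(picture, query): "extent" ([left, top, right, bottom] in pixels, round what is visible of it).
The state is a dict: "clock": time; "joint_pos": joint angles; "joint_vel": joint speeds; "effort": joint torques, N m; "position": TCP position; "ee_rot": TCP orientation; "force": force on the tool from outside, world axes, zero at the start; "moment": the same for the moment, N m; "gripper_width": opening from 0.0 (shut) to 1.0 (fully open); "grasp_force": force on a finger pad.
Only numpy, scipy, OpenCV 4.12 (cv2) and the standard library are available. Lean on these libraries where they do the work, as an engineer would, in place of code of your own. Each camera call takes 0.05 s, during which the arm holds its last target. There are 200 camera calls.

## Task

The lid of the hot contact grill is propped open on its ratchet and has to come down: take the grill pick, slip its rod under the tab of the pawl and lift it gently, by feel, until the pawl lets go, and hold it off so that the slow lid sinks fully shut. Then lay the pick back down flat on the counter, clear of the grill, without dropping it. Touch the grill with nothing but the pick, do not force the light pawl, and leave the other things where they are.

Things in the scene. Friction and masses are not known exactly. Their poses are not given: they have to be found in the camera images.
- grill: steel contact grill, 240 x 230 mm, its lid hinged at the back and propped open. Origin on the counter under its middle, z up, front and lid handle to its -x. A toothed wheel and the pawl are on its left (+y) side, at the back. It stands on four screw feet: how far they are wound out is not measured, so any grill height may be up to 10 mm off either way.
- tab (a point): middle of the underside of the pawl's flat finger tab with the feet at mid-height (159 mm up; the real tab is up to 10 mm lower or higher). Axes as the grill's. The tab is 18 mm along x, 4 mm thick, level, and sticks out free 38 mm along y, from the wheel (19 mm to -y of here) to its end (19 mm to +y). All is open below it and to its +y side.
- pick_handle (a point): centre of the grill pick's wooden handle, 95 x 28 x 32 mm (32 high as it lies on the counter, so this is 16 mm up). Local x runs along the pick: a steel rod, 7 mm thick, on the handle's axis, starts 48 mm from here with a brass collar and ends in a round tip 121 mm from here towards +x. It weighs 90 g; held loosely it swivels under load, so grip it hard.
- lid (a joint): angle of the grill's lid, rad: 0 fully shut, about 0.50 or 0.68 when propped on a tooth (it may settle onto one in the first 2 s). The hinge is damped: freed of the pawl the lid sinks by itself in 2 to 6 s, and the pawl catches the next tooth if it is let down before then.
- pick: the grill pick as a whole; origin under the middle of its handle, x along the rod towards the tip. Raising the pawl's tab with it takes 1 to 5 N at first, about 1 N once it is off the tooth (tab raised 3 to 6 mm); hold it raised 6 to 8 mm. At about 8.5 mm it meets a hard stop, and more than 8 N there would bend the pawl.
- cup: white espresso cup, 59 x 83 x 52 mm, origin under its middle; a bystander
- bowl: pale bowl, 112 mm wide, 45 mm high, origin under its middle; a bystander. Left of it a fixed stand of pastry platters in three rising tiers fills the counter from y = 0 to 0.42 m (with pastries 0.13 m high at x 0.37 to 0.57, 0.23 m at 0.53 to 0.73, 0.34 m at 0.66 to 0.86): reach across above it
- spoon: teaspoon lying flat, 132 x 26 x 11 mm, origin under its middle; a bystander

How it is judged:
On the way, in this order (a step that is already met when the one before it is completed fails the run):
1. the lid sinks while the pick bears on the pawl (velocity of joint lid below -0.04 rad/s and contact force between pick and grill above 0.3 N), for 0.4 s.
2. the lid is fully shut (value of joint lid below 0.03 rad), for 0.2 s.
At the end, for the whole second after the job is handed in: The lid is fully shut (lid angle under 0.03 rad) and the pick lies at rest, flat on the counter (centre of its handle under 20 mm up), not touching the grill and with its handle's centre over 160 mm from the grill's middle (value of joint lid below 0.03 rad and height (world z) of pick_handle below 0.02 m and linear speed of pick below 0.02 m/s and horizontal distance between pick_handle and grill above 0.16 m and contact force between pick and grill below 0.1 N).
It fails at once if the pick presses on the grill with more than 8 N (contact force between pick and grill above 8 N).
It fails at once if the gripper or the arm touches the hot grill (contact force between any of the fingers, the arm and grill above 1 N).
It fails at once if a bystander is pushed more than 20 mm (distance of any of cup, bowl, spoon from where it was at the start of the episode above 0.02 m).
It fails at once if the pick is dropped (linear speed of pick above 0.6 m/s and contact force between the fingers and pick below 0.1 N).
It also fails if it takes over 72 s, if anything falls off the work surface, if the arm or the gripper's body presses on something with over 40 N, if the wrist force passes 120 N, or if a joint passes its speed limit or range.

## Working session

There is one attempt and no reset: what is moved stays moved. The work goes in short steps, Python scripts to look and compute and a tool call to move; the robot and the scene stay as the last step left them, time stands still between calls to the robot, and variables do not carry over. Pictures are saved under pics/ and viewed, at most 10 in all, crops included, and the job is handed in when it is done.

Besides the shell and the picture viewer there is one more tool, called by a JSON object that holds its "name" and its "arguments", one argument or row to a line. send_rows: Moves the arm, as the interface text tells. Its arguments: {"type":"object","properties":{"plan":{"type":"array","items":{"type":"array"}},"newtons":{"type":"number"}},"required":["plan"]}

```bash
ls; mkdir -p pics
python3 - <<'E'
from rig import bot
import cv2,numpy as np
s=bot.observe();print({k:np.round(v,3) for k,v in s.items()})
for n in ["scene","top"]:
    f=bot.grab_frame(n);cv2.imwrite(f"pics/{n}0.png",f["img"])
    print(n,f["K"],f["eye"],f["attitude"])
    for q in ["grill","pick","pick_handle","tab","cup","bowl","spoon"]:
        try:
            for d in bot.recognise(f,q)[:2]:print(q,np.round(d["extent"]),round(d["confidence"],2))
        except Exception as e:print(q,e)
E
```

```text
pics
{'clock': np.float64(0.0), 'joint_pos': array([-1.394,  0.343,  1.525,  0.   ,  1.275, -0.146]), 'joint_vel': array([ 0.001,  0.001, -0.002,  0.001,  0.001, -0.001]), 'effort': array([-3.0000e-03, -4.3125e+01, -2.4423e+01,  7.1000e-02,  5.6000e-02,
       -0.0000e+00]), 'position': array([ 0.166, -0.497,  0.226]), 'ee_rot': array([ 0.987,  0.161, -0.   , -0.001]), 'force': array([ 0.125, -0.021,  0.276]), 'moment': array([ 0.012, -0.014,  0.002]), 'grasp_force': np.float64(0.0), 'gripper_width': np.float64(0.997)}
scene [[391.23020823   0.         250.52111594]
 [  0.         391.23020823 185.40696411]
 [  0.           0.           1.        ]] [-0.20097238  0.16754132  0.64972918] [-0.45229293  0.74367726 -0.41778655  0.26044122]
grill [272. 155. 408. 262.] 0.62
tab [274. 152. 408. 265.] 0.95
bowl [153. 191. 181. 221.] 0.61
spoon [166. 232. 189. 246.] 0.63
top [[419.88383261   0.         260.03455536]
 [  0.         419.88383261 189.49462239]
 [  0.           0.           1.        ]] [ 0.50943414 -0.22921313  1.088182  ] [ 0.70942878 -0.70419803  0.02728215 -0.00846395]
grill [256. 174. 397. 299.] 0.58
pick [182. 202. 212. 267.] 0.91
pick_handle [183. 206. 206. 268.] 0.56
pick_handle [258. 173. 395. 296.] 0.29
tab [258. 171. 395. 294.] 0.64
cup [209. 125. 240. 154.] 0.66
bowl [145.  97. 195. 145.] 0.63
spoon [159. 160. 186. 203.] 0.55
spoon [271. 174. 398. 299.] 0.46
```

View pics/top0.png

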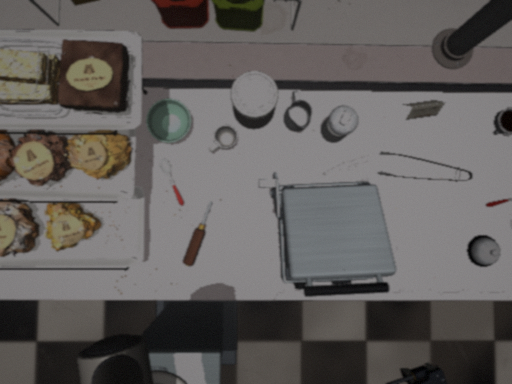

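View pics/scene0.png

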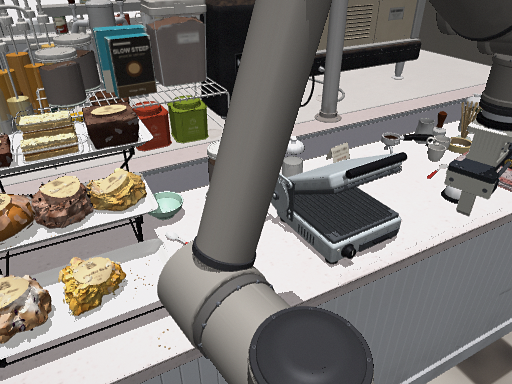

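The top view shows the pick (handle about (194,247), tip (210,204)), the grill with its lid at (335,232), and the pawl tab at about (264,183) poking left.

```bash
cat > h.py <<'E'
from rig import bot
import cv2,numpy as np
from scipy.spatial.transform import Rotation as R
def cloud(f):
    z=f["range_z"].astype(float);v,u=np.mgrid[:384,:512];K=f["K"]
    p=np.stack([(u-K[0,2])*z/K[0,0],(v-K[1,2])*z/K[1,1],z],-1)
    if "eye" in f: return p@R.from_quat(f["attitude"]).as_matrix().T+f["eye"]
    T=f["T_tool_cam"];p=p@T[:3,:3].T+T[:3,3]
    s=f["s"];return p@R.from_quat(s["ee_rot"]).as_matrix().T+s["position"]
def grab(n):
    s=bot.observe();f=bot.grab_frame(n);f["s"]=s;return f
E
python3 - <<'E'
from h import *
f=grab("top");P=cloud(f)
for u,v in [(194,247),(190,262),(201,228),(206,216),(210,205),(264,183),(268,183),(260,183),(277,200),(283,275),(395,272),(377,187),(335,232)]:
    print(u,v,np.round(P[v,u],3))
# pick: handle pts
sub=P[195:275,175:220].reshape(-1,3);h=sub[(sub[:,2]>.018)]
c=h.mean(0);w,V=np.linalg.eigh(np.cov(h[:,:2].T));print(len(h),c,V[:,1],h[:,2].max(), h.min(0),h.max(0))
cv2.imwrite("pics/t1.png",cv2.resize(f["img"][155:305,150:410],None,fx=3,fy=3,interpolation=cv2.INTER_CUBIC))
np.save("z.npy",P)
# heights near pawl
np.set_printoptions(linewidth=200)
print((P[174:196,256:290:2,2]*1000).astype(int))
E
```

```text
194 247 [ 0.418 -0.094  0.033]
190 262 [ 0.381 -0.084  0.034]
201 228 [ 0.465 -0.109  0.021]
206 216 [ 0.495 -0.121  0.021]
210 205 [ 0.523 -0.131  0.021]
264 183 [ 0.571 -0.263  0.153]
268 183 [ 0.572 -0.272  0.152]
260 183 [ 0.571 -0.254  0.154]
277 200 [ 0.534 -0.292  0.159]
283 275 [ 0.354 -0.314  0.059]
395 272 [ 0.385 -0.532  0.221]
377 187 [ 0.566 -0.524  0.131]
335 232 [ 0.465 -0.415  0.186]
506 [ 0.429248   -0.09882966  0.05032804] [-0.87390112  0.48610372] 1.08818199966128 [ 0.37206254 -0.22921313  0.01805991] [ 0.53085549 -0.06615091  1.088182  ]
[[   0   -1    0   -3    2    0    0   -1    0  100  124    0    1   -1   -1    0    0]
 [  -3    1    0    0    0    2   -1    1    0  100  121    0    0    0    0    0   -1]
 [  -2    1    1    2    1   -3   -2    0    0   98  129   -2    0   -4    0    0    0]
 [   2    0   -1    2    0    0    1   -1    0   98  127    2   -4    1   -3   -1   -3]
 [   0   -2   -3    0    0    1   -5    2    0   95  126    2    0   -2    0   -3   -1]
 [   0   -2    0  151 1088  154  154  156  151  152  155  151    1    0    1   -2    0]
 [   0  
[... 700 characters left out ...]
 0   -1    0    1   -2    0   -3    0   94   99  139  156   60   70   95  126  125]
 [   1   -2    0    0   -4    1    0   -2   99   99  141  157   61   73  127  127  130]
 [   0    0   -2    0    1   -1    0    1  100  102  148  162   63   72  130  134  129]
 [   0   -1    0    1    2   -1   -1    0  101  106  143  156   93   90  132  135  134]
 [   3   -1    0    0   -1   -1   -3   -5  103  105  143  159   95  124  134  136  134]
 [   0   -2    0    3   -1    0    0   -1  100  104  141  157   92  121  131  136  138]
 [   2    0   -2   -4   -1    0    1    0  101  104  142  155   96  123  134  135  137]
 [   0   -4   -1    0    0    2    0   -2   99  100  138  155   61  122  136  138  137]]
```

View pics/t1.png

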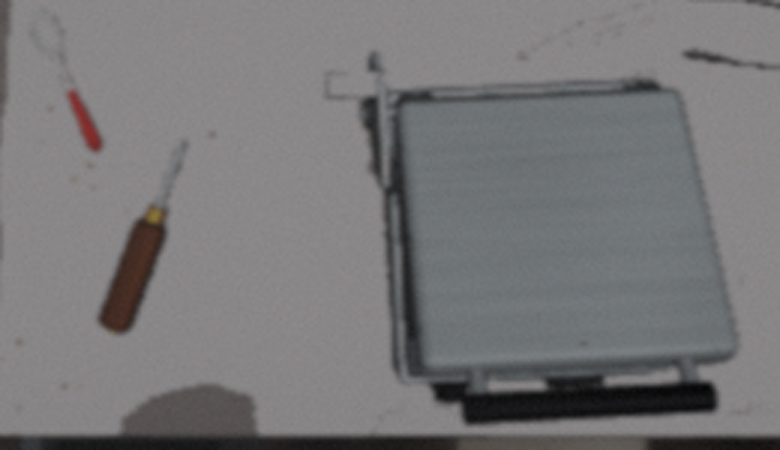

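```bash
cat >> h.py <<'E'
def goto(p,yaw=None):
    "tool-frame shift (cm) and turn (deg) to reach TCP p with tool down, tool x at yaw (deg)"
    s=bot.observe();A=R.from_quat(s["ee_rot"])
    d=A.inv().apply(np.array(p)-s["position"])*100
    r=np.zeros(3)
    if yaw is not None:
        B=R.from_euler("z",yaw,degrees=True)*R.from_euler("x",180,degrees=True)
        r=(A.inv()*B).as_rotvec(degrees=True)
    print("shift",np.round(d,2),"turn",np.round(r,1))
def pickpose(P):
    m=(P[...,2]>.022)&(P[...,2]<.045)&(P[...,0]>.35)&(P[...,0]<.5)&(P[...,1]>-.16)&(P[...,1]<-.03)
    r,size,a=cv2.minAreaRect((P[m][:,:2]*1000).astype(np.float32))
    print("handle",m.sum(),np.round(r,1),np.round(size,1),a,P[m].mean(0),np.median(P[m][:,2]))
    m2=(P[...,2]>.009)&(P[...,2]<.03)&(P[...,0]>.46)&(P[...,0]<.56)&(P[...,1]>-.16)&(P[...,1]<-.08)
    q=P[m2];print("rod",len(q),q.mean(0) if len(q) else 0,q.max(0) if len(q) else 0)
E
python3 - <<'E'
from h import *
pickpose(np.load("z.npy"))
goto([.446,-.105,.30],160)
E
```

```text
handle 441 [425.2 -94.7] [ 27.9 107.2] 70.18704223632812 [ 0.42085304 -0.09362199  0.03055138] 0.03084961502670791
rod 111 [ 0.48901522 -0.11763676  0.02013896] [ 0.53085549 -0.09476977  0.02985989]
shift [ 38.97 -28.4   -7.33] turn [  -0.     0.  -141.5]
```

{"name": "send_rows", "arguments": {
  "plan": [
    [[0,0,-4],[0,0,0],100],
    [[0,0,-8],[0,0,0],100],
    [[2,-2,-11],[0,0,-7],100],
    [[5,-4,-11],[0,0,-14],100],
    [[8,-6,-11],[0,0,-21],100],
    [[11,-8,-11],[0,0,-28],100],
    [[14,-10,-11],[0,0,-35],100],
    [[17,-12,-11],[0,0,-42],100],
    [[20,-14,-11],[0,0,-49],100],
    [[23,-16,-11],[0,0,-56],100],
    [[26,-18,-11],[0,0,-63],100],
    [[29,-20,-11],[0,0,-70],100],
    [[31,-22,-11],[0,0,-77],100],
    [[33,-24,-11],[0,0,-84],100],
    [[35,-26,-11],[0,0,-91],100],
    [[37,-27,-10],[0,0,-98],100],
    [[39,-28.4,-9],[0,0,-105],100],
    [[39,-28.4,-8],[0,0,-112],100],
    [[39,-28.4,-7],[0,0,-119],100],
    [[39,-28.4,-6],[0,0,-126],100]
  ]
}}

```text
clock: 2.52
position: [0.4465, -0.1043, 0.2862]
ee_rot: [0.301, 0.953, -0.0, 0.0]
force: [-0.3, 0.2, 0.2]
gripper_width: 0.997
grasp_force: 0.0
```

{"name": "send_rows", "arguments": {
  "plan": [
    [[0,0,3],[0,0,-7],100],
    [[0,0,6],[0,0,-14],100],
    [[0,0,9],[0,0,-15.8],100],
    [[0,0,9],[0,0,-15.8],100],
    [[0,0,9],[0,0,-15.8],100]
  ]
}}

```text
clock: 2.93
position: [0.4458, -0.1046, 0.1964]
ee_rot: [0.172, 0.985, 0.0, -0.001]
force: [0.2, -1.0, 0.0]
gripper_width: 1.001
grasp_force: 0.0
```

Run:
```python
from h import *
f=grab("wrist");P=cloud(f);s=f["s"]
print(s["clock"],s["position"],R.from_quat(s["ee_rot"]).as_matrix().round(3)[:,0],s["joint_pos"].round(2),s["force"])
pickpose(P)
cv2.imwrite("pics/w1.png",f["img"])
goto([.4444,-.102,.004],160.3)
```

```text
2.9333 [ 0.44579018 -0.1046301   0.19636366] [-0.941  0.339  0.003] [-0.4   0.25  1.74 -0.    1.15 -1.62] [ 0.22617195 -0.95996998  0.01399817]
handle 2320 [423.6 -93.4] [ 28.1 108.1] 69.67718505859375 [ 0.41808518 -0.09130282  0.03142514] 0.03205927710621277
rod 416 [ 0.48850522 -0.1165492   0.02105756] [ 0.52757181 -0.09206838  0.02996218]
shift [ 0.35  0.21 19.38] turn [-0.   0.  -0.1]
```

{"name": "send_rows", "arguments": {
  "plan": [
    [[0.2,0.1,4],[0,0,0],100],
    [[0.3,0.1,8],[0,0,0],100],
    [[0.3,0.1,12],[0,0,0],100],
    [[0.3,0.1,15],[0,0,0],100],
    [[0.3,0.1,17.5],[0,0,0],100],
    [[0.3,0.1,18.8],[0,0,0],100],
    [[0.3,0.1,19.4],[0,0,0],100],
    [[0.3,0.1,19.4],[0,0,0],60],
    [[0.3,0.1,19.4],[0,0,0],10],
    [[0.3,0.1,19.4],[0,0,0],10],
    [[0.3,0.1,19.4],[0,0,0],10],
    [[0.3,0.1,19.4],[0,0,0],10],
    [[0.3,0.1,19.4],[0,0,0],10],
    [[0.3,0.1,19.4],[0,0,0],10],
    [[0.3,0.1,19.4],[0,0,0],10],
    [[0.3,0.1,19.4],[0,0,0],10]
  ],
  "newtons": 60
}}

```text
clock: 4.32
position: [0.4439, -0.1029, 0.0028]
ee_rot: [0.171, 0.985, -0.0, 0.0]
force: [0.1, -0.2, -0.4]
gripper_width: 0.394
grasp_force: 0.0
```

{"name": "send_rows", "arguments": {
  "plan": [
    [[0,0,0],[0,0,0],10],
    [[0,0,0],[0,0,0],10],
    [[0,0,0],[0,0,0],10],
    [[0,0,0],[0,0,0],10],
    [[0,0,0],[0,0,0],10],
    [[0,0,0],[0,0,0],10]
  ]
}}

```text
clock: 4.82
position: [0.4439, -0.1029, 0.0027]
ee_rot: [0.171, 0.985, -0.0, 0.0]
force: [0.4, 0.8, 0.5]
gripper_width: 0.303
grasp_force: 59.9
```

{"name": "send_rows", "arguments": {
  "plan": [
    [[0,0,-1],[0,0,0],10],
    [[0,0,-4],[0,0,0],10],
    [[0,0,-8],[0,0,0],10],
    [[0,0,-12],[0,0,0],10],
    [[0,0,-16],[0,0,0],10],
    [[0,0,-20],[0,0,0],10],
    [[0,0,-24],[0,0,0],10],
    [[-1,0,-26],[0,0,7],10],
    [[-2,0,-26],[0,0,14],10],
    [[-3,0,-26],[0,0,21],10],
    [[-4,0,-26],[0,0,28],10],
    [[-5,0,-26],[0,0,35],10],
    [[-6,0,-26],[0,0,42],10],
    [[-7,0,-26],[0,0,49],10],
    [[-8,0,-26],[0,0,56],10],
    [[-9,0,-26],[0,0,63],10],
    [[-10,0,-26],[0,0,70],10],
    [[-11,-1,-26],[0,0,70],10],
    [[-12,-2,-26],[0,0,70],10],
    [[-12,-2,-26],[0,0,70],10]
  ]
}}

```text
clock: 6.48
position: [0.5505, -0.164, 0.2618]
ee_rot: [0.706, 0.708, -0.001, -0.0]
force: [-0.2, 0.0, -1.8]
gripper_width: 0.302
grasp_force: 59.9
```

Run:
```python
from h import *
s=bot.observe();print(s["clock"],s["position"],R.from_quat(s["ee_rot"]).as_matrix().round(3)[:,0],s["joint_pos"].round(2),s["force"],s["grasp_force"])
for n in ["top","scene"]:
    f=grab(n);cv2.imwrite(f"pics/{n}2.png",f["img"] if n=="top" else cv2.resize(f["img"][90:290,150:420],None,fx=2.9,fy=2.9))
    P=cloud(f);np.save(n+"2.npy",P)
# left edge of base & tab outline from earlier top cloud + now
P=np.load("top2.npy")
m=(abs(P[...,2]-.153)<.007)&(P[...,0]>.55)&(P[...,0]<.6)&(P[...,1]>-.287)&(P[...,1]<-.24)
q=P[m];print("tab",len(q),np.percentile(q,[1,50,99],axis=0).round(4));print(cv2.minAreaRect((q[:,:2]*1000).astype(np.float32)))
m=(P[...,2]>.20)&(P[...,2]<.30)&(P[...,1]>-.25)&(P[...,1]<-.17)
q=P[m];print("rod",len(q),q.mean(0) if len(q) else 0)
goto([.571,-.12,.26],90)
```

```text
6.4833 [ 0.55054966 -0.16400722  0.26181811] [-0.004  1.    -0.001] [-0.42  0.41  1.32 -0.    1.41 -0.43] [-0.20240891  0.03279245 -1.81593322] 59.88837003707886
tab 130 [[ 0.5624 -0.2851  0.1504]
 [ 0.5716 -0.2683  0.1537]
 [ 0.5805 -0.2515  0.1586]]
((571.5725708007812, -269.2677307128906), (18.0972900390625, 35.45588684082031), 0.6055806875228882)
rod 477 [ 0.91954249 -0.21226617  0.22094003]
shift [4.21 2.15 0.2 ] turn [-0.1 -0.   0.3]
```

View pics/scene2.png

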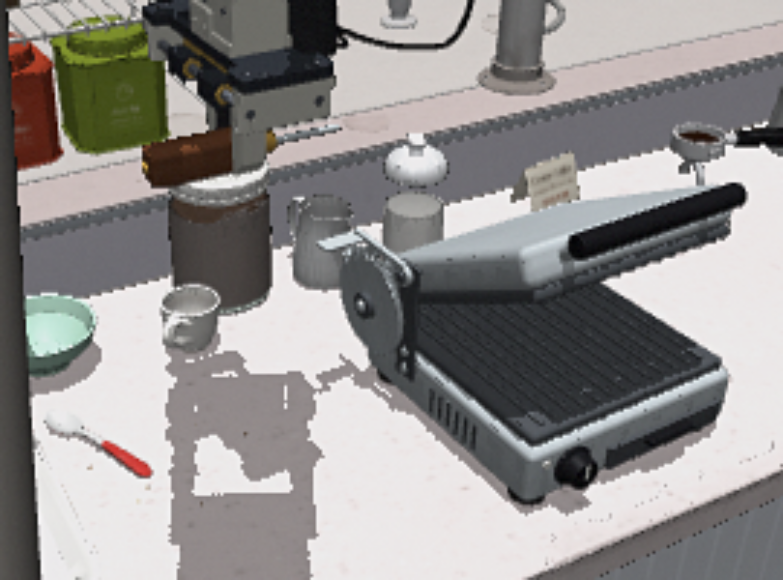

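The crop shows the pick held level with its tip at (340,127), and the tab at (340,240) standing free at the top of the wheel.

Run:
```python
from h import *
for n in ["scene2","top2"]:
    P=np.load(n+".npy")
    m=(P[...,2]>.25)&(P[...,2]<.30)&(P[...,1]>-.29)&(P[...,1]<-.205)&(P[...,0]>.5)&(P[...,0]<.6)
    q=P[m];print(n,len(q))
    if len(q):
        for a in (-.22,-.235,-.25): 
            k=abs(q[:,1]-a)<.006
            if k.any(): print(a,np.median(q[k],0).round(4),q[k].max(0).round(4))
        print(q.min(0))
P=np.load("scene2.npy")
m=(abs(P[...,2]-.15)<.012)&(P[...,0]>.55)&(P[...,0]<.6)&(P[...,1]>-.28)&(P[...,1]<-.24)
q=P[m];print("tab scene",len(q),np.percentile(q,[2,50,98],axis=0).round(4))
goto([.571,-.12,.26],90)
```

```text
scene2 56
-0.22 [ 0.548  -0.2193  0.2774] [ 0.553  -0.2142  0.2796]
-0.235 [ 0.5468 -0.2349  0.2769] [ 0.5516 -0.2305  0.2797]
-0.25 [ 0.5484 -0.249   0.2771] [ 0.5494 -0.2453  0.2793]
[ 0.54503577 -0.2566482   0.27252098]
top2 45
-0.235 [ 0.5495 -0.239   0.2774] [ 0.5535 -0.2351  0.2809]
-0.25 [ 0.5505 -0.2497  0.2769] [ 0.5537 -0.2448  0.2796]
[ 0.54752249 -0.25654072  0.27255412]
tab scene 50 [[ 0.5624 -0.279   0.1508]
 [ 0.5699 -0.2645  0.1545]
 [ 0.5796 -0.2505  0.1568]]
shift [4.21 2.15 0.2 ] turn [-0.1 -0.   0.3]
```

{"name": "send_rows", "arguments": {
  "plan": [
    [[2,1,0],[0,0,0],10],
    [[4.4,2.1,0],[0,0,0.2],10],
    [[4.4,2.1,1],[0,0,0.2],10],
    [[4.4,2.1,4],[0,0,0.2],10],
    [[4.4,2.1,7],[0,0,0.2],10],
    [[4.4,2.1,10],[0,0,0.2],10],
    [[4.4,2.1,12],[0,0,0.2],10],
    [[4.4,2.1,13.5],[0,0,0.2],10],
    [[4.4,2.1,14.1],[0,0,0.2],10],
    [[4.4,2.1,14.1],[0,0,0.2],10],
    [[4.4,2.1,14.1],[0,0,0.2],10]
  ]
}}

```text
clock: 7.5
position: [0.5709, -0.118, 0.1223]
ee_rot: [0.706, 0.708, 0.0, 0.0]
force: [-0.5, -0.3, -1.0]
gripper_width: 0.301
grasp_force: 59.9
```

{"name": "send_rows", "arguments": {
  "plan": [
    [[-1,0,0],[0,0,0],10],
    [[-2,0,0],[0,0,0],10],
    [[-3,0,0],[0,0,0],10],
    [[-4,0,0],[0,0,0],10],
    [[-5,0,0],[0,0,0],10],
    [[-6,0,0],[0,0,0],10],
    [[-6,0,0],[0,0,0],10],
    [[-6,0,0],[0,0,0],10],
    [[-6,0,0],[0,0,0],10]
  ]
}}

```text
clock: 8.25
position: [0.5708, -0.178, 0.1216]
ee_rot: [0.707, 0.708, 0.0, -0.0]
force: [0.3, -0.1, -1.6]
gripper_width: 0.302
grasp_force: 59.9
```

Run:
```python
from h import *
for i in range(3):
    f=grab("scene");s=f["s"];print(s["clock"],s["position"].round(4),s["force"].round(2),s["moment"].round(3))
P=cloud(f)
m=(P[...,2]>.118)&(P[...,2]<.17)&(P[...,1]>-.28)&(P[...,1]<-.215)&(P[...,0]>.55)&(P[...,0]<.6)
q=P[m]
for a in (-.225,-.24,-.25,-.26,-.27):
    k=abs(q[:,1]-a)<.005
    print(a,q[k][:,[0,2]].round(3).tolist()[:14])
f2=grab("top")
a=cv2.resize(f["img"][150:230,240:320],None,fx=5,fy=5);b=cv2.resize(f2["img"][140:220,230:310],None,fx=5,fy=5)
cv2.imwrite("pics/c3.png",np.hstack([a,b]))
goto([.5715,-.18,.1205],90)
```

```text
8.25 [ 0.5708 -0.178   0.1216] [ 0.27 -0.11 -1.62] [-0.028 -0.064 -0.02 ]
8.3 [ 0.5709 -0.1777  0.1216] [-0.45  0.18 -0.33] [-0.07  -0.034 -0.026]
8.35 [ 0.5709 -0.1776  0.1216] [-0.23 -0.44 -0.74] [-0.046 -0.114  0.06 ]
-0.225 []
-0.24 []
-0.25 []
-0.26 [[0.565, 0.157], [0.564, 0.156], [0.564, 0.154], [0.565, 0.153], [0.57, 0.138], [0.569, 0.136], [0.566, 0.137], [0.569, 0.134]]
-0.27 [[0.581, 0.154], [0.578, 0.156], [0.574, 0.156], [0.572, 0.156], [0.574, 0.154], [0.569, 0.156], [0.57, 0.155], [0.566, 0.156], [0.565, 0.156], [0.565, 0.155], [0.564, 0.155], [0.563, 0.154], [0.565, 0.152], [0.565, 0.151]]
shift [-0.24  0.05  0.12] turn [-0.  -0.   0.1]
```

View pics/c3.png

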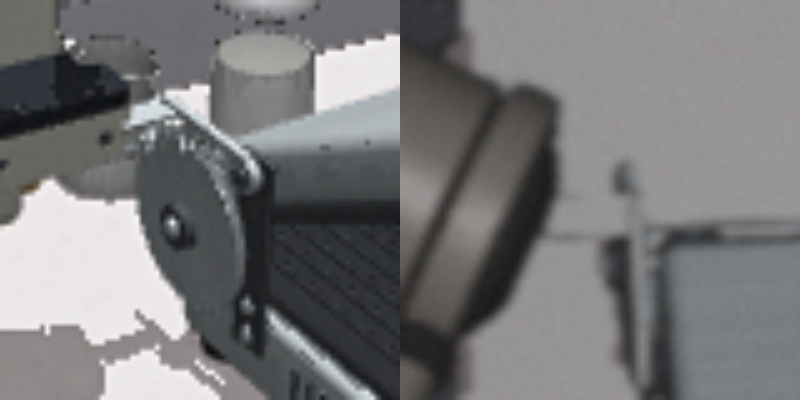

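The rod sits under the tab with about 11 mm of gap, and nothing is touching.

```bash
cat >> h.py <<'E'
def feel():
    F=[];T=[];L=[]
    for i in range(6):
        f=grab("scene");F.append(f["s"]["force"])
        P=cloud(f)
        m=(P[...,2]>.145)&(P[...,2]<.175)&(P[...,1]>-.282)&(P[...,1]<-.255)&(P[...,0]>.568)&(P[...,0]<.579)
        T+=P[m][:,2].tolist()
        m=(P[...,0]>.35)&(P[...,0]<.40)&(P[...,1]>-.45)&(P[...,1]<-.33)&(P[...,2]>.09)
        L.append(np.median(P[m][:,2]) if m.any() else 0)
    s=bot.observe();print("t",s["clock"],"pos",s["position"].round(4),"F",np.mean(F,0).round(2),"Mx",s["moment"].round(3),"tab",len(T),np.median(T).round(4) if T else 0,"lid",np.round([L[0],L[-1]],4))
E
python3 -c "
from h import *
feel()"
```

```text
t 8.75 pos [ 0.571  -0.178   0.1217] F [-0.11 -0.2  -0.99] Mx [ 0.024 -0.087 -0.002] tab 72 0.1551 lid [0.2091 0.2089]
```

{"name": "send_rows", "arguments": {
  "plan": [
    [[0,0,-0.3],[0,0,0],10],
    [[0,0,-0.6],[0,0,0],10],
    [[0,0,-0.8],[0,0,0],10],
    [[0,0,-0.8],[0,0,0],10]
  ]
}}

```text
clock: 9.08
position: [0.5713, -0.1783, 0.1305]
ee_rot: [0.707, 0.708, 0.0, 0.001]
force: [-0.5, 0.0, -0.4]
gripper_width: 0.301
grasp_force: 59.9
```

```bash
python3 -c "
from h import *
feel()"
```

```text
t 9.3833 pos [ 0.5709 -0.1781  0.1296] F [-0.21  0.26 -0.95] Mx [-0.014 -0.146  0.002] tab 102 0.1546 lid [0.209  0.2087]
```

Not touching yet; continue in 1 mm steps.

{"name": "send_rows", "arguments": {
  "plan": [
    [[0,0,-0.1],[0,0,0],10],
    [[0,0,-0.2],[0,0,0],10],
    [[0,0,-0.2],[0,0,0],10]
  ]
}}

```text
clock: 9.63
position: [0.571, -0.1782, 0.1319]
ee_rot: [0.707, 0.708, 0.0, 0.0]
force: [-0.2, -0.4, -0.0]
gripper_width: 0.302
grasp_force: 59.9
```

```bash
python3 -c "
from h import *
feel()"
```

```text
t 9.9333 pos [ 0.5709 -0.1781  0.1317] F [-0.03 -0.28 -0.72] Mx [-0.058 -0.144 -0.003] tab 97 0.1548 lid [0.2089 0.2087]
```

{"name": "send_rows", "arguments": {
  "plan": [
    [[0,0,-0.05],[0,0,0],10],
    [[0,0,-0.1],[0,0,0],10],
    [[0,0,-0.1],[0,0,0],10]
  ]
}}

```text
clock: 10.18
position: [0.571, -0.1781, 0.1329]
ee_rot: [0.707, 0.708, 0.0, 0.0]
force: [0.1, 1.4, -1.0]
gripper_width: 0.3
grasp_force: 59.9
```

```bash
python3 -c "
from h import *
feel()"
```

```text
t 10.4833 pos [ 0.5709 -0.1781  0.1327] F [-0.35 -0.32 -0.48] Mx [-0.026 -0.15   0.026] tab 97 0.1549 lid [0.2092 0.2091]
```

{"name": "send_rows", "arguments": {
  "plan": [
    [[0,0,-0.05],[0,0,0],10],
    [[0,0,-0.1],[0,0,0],10],
    [[0,0,-0.1],[0,0,0],10]
  ]
}}

```text
clock: 10.73
position: [0.5709, -0.1781, 0.1336]
ee_rot: [0.707, 0.708, -0.0, -0.0]
force: [0.2, -0.0, -1.8]
gripper_width: 0.301
grasp_force: 59.9
```

```bash
python3 -c "
from h import *
feel()"
```

```text
t 11.0333 pos [ 0.5709 -0.1781  0.1336] F [-0.08 -0.33 -1.62] Mx [ 0.017 -0.109 -0.001] tab 99 0.1547 lid [0.2087 0.2087]
```

{"name": "send_rows", "arguments": {
  "plan": [
    [[0,0,-0.05],[0,0,0],10],
    [[0,0,-0.1],[0,0,0],10],
    [[0,0,-0.1],[0,0,0],10]
  ]
}}

```text
clock: 11.28
position: [0.5708, -0.178, 0.1343]
ee_rot: [0.707, 0.708, -0.0, -0.0]
force: [1.3, -0.3, -5.9]
gripper_width: 0.299
grasp_force: 59.9
```

```bash
python3 -c "
from h import *
feel()"
```

```text
t 11.5833 pos [ 0.5708 -0.178   0.1345] F [ 1.   -0.69 -6.08] Mx [ 0.174 -0.201  0.016] tab 100 0.1551 lid [0.2093 0.2087]
```

Contact: about 5 N over baseline, so I'll use much finer steps now.

{"name": "send_rows", "arguments": {
  "plan": [
    [[0,0,-0.01],[0,0,0],10],
    [[0,0,-0.01],[0,0,0],10]
  ]
}}

```text
clock: 11.75
position: [0.5708, -0.1781, 0.1348]
ee_rot: [0.707, 0.708, -0.0, -0.0]
force: [0.9, -1.4, -6.1]
gripper_width: 0.302
grasp_force: 59.9
```

```bash
python3 -c "
from h import *
feel()"
```

```text
t 12.05 pos [ 0.5708 -0.1781  0.1348] F [ 0.17 -0.9  -5.92] Mx [ 0.212 -0.098 -0.014] tab 102 0.1557 lid [0.2089 0.2091]
```

The force has levelled off at about 5 N and the tab is rising.

{"name": "send_rows", "arguments": {
  "plan": [
    [[0,0,-0.02],[0,0,0],10],
    [[0,0,-0.04],[0,0,0],10],
    [[0,0,-0.04],[0,0,0],10]
  ]
}}

```text
clock: 12.3
position: [0.5708, -0.1781, 0.1352]
ee_rot: [0.707, 0.708, -0.0, -0.0]
force: [-0.2, -0.0, -5.8]
gripper_width: 0.299
grasp_force: 59.9
```

```bash
python3 -c "
from h import *
feel()"
```

```text
t 12.6 pos [ 0.5709 -0.1781  0.1352] F [-0.47 -1.13 -5.71] Mx [ 0.197 -0.036 -0.071] tab 90 0.1558 lid [0.2091 0.2088]
```

{"name": "send_rows", "arguments": {
  "plan": [
    [[0,0,-0.02],[0,0,0],10],
    [[0,0,-0.04],[0,0,0],10],
    [[0,0,-0.06],[0,0,0],10],
    [[0,0,-0.06],[0,0,0],10]
  ]
}}

```text
clock: 12.93
position: [0.5709, -0.1781, 0.1359]
ee_rot: [0.707, 0.708, -0.0, -0.0]
force: [-0.8, -1.0, -5.5]
gripper_width: 0.307
grasp_force: 59.9
```

```bash
python3 -c "
from h import *
feel()"
```

```text
t 13.2333 pos [ 0.5709 -0.1781  0.1359] F [-1.15 -0.79 -4.87] Mx [ 0.171  0.051 -0.092] tab 93 0.157 lid [0.2089 0.2095]
```

{"name": "send_rows", "arguments": {
  "plan": [
    [[0,0,-0.03],[0,0,0],10],
    [[0,0,-0.06],[0,0,0],10],
    [[0,0,-0.1],[0,0,0],10],
    [[0,0,-0.1],[0,0,0],10]
  ]
}}

```text
clock: 13.57
position: [0.5717, -0.1783, 0.1376]
ee_rot: [0.706, 0.708, 0.0, 0.001]
force: [-0.0, 0.4, -0.8]
gripper_width: 0.303
grasp_force: 59.9
```

```bash
python3 -c "
from h import *
feel()"
```

```text
t 13.8667 pos [ 0.5713 -0.1781  0.1373] F [-0.15 -0.18 -0.82] Mx [ 0.01  -0.126 -0.012] tab 113 0.1616 lid [0.2072 0.2016]
```

{"name": "send_rows", "arguments": {
  "plan": [
    [[0,0,-0.03],[0,0,0],10],
    [[0,0,-0.06],[0,0,0],10],
    [[0,0,-0.1],[0,0,0],10],
    [[0,0,-0.1],[0,0,0],10]
  ]
}}

```text
clock: 14.2
position: [0.571, -0.1781, 0.1379]
ee_rot: [0.707, 0.708, 0.0, 0.0]
force: [-0.5, -0.7, -0.8]
gripper_width: 0.303
grasp_force: 59.9
```

```bash
python3 -c "
from h import *
feel()"
```

```text
t 14.5 pos [ 0.5709 -0.1781  0.1377] F [-0.01 -0.43 -1.62] Mx [ 0.042 -0.162  0.046] tab 104 0.1596 lid [0.1997 0.1986]
```

{"name": "send_rows", "arguments": {
  "plan": [
    [[0,0,-0.04],[0,0,0],10],
    [[0,0,-0.08],[0,0,0],10],
    [[0,0,-0.12],[0,0,0],10]
  ]
}}

```text
clock: 14.75
position: [0.5708, -0.1781, 0.1389]
ee_rot: [0.707, 0.708, -0.0, -0.0]
force: [-0.6, -0.8, -2.8]
gripper_width: 0.3
grasp_force: 59.9
```

```bash
python3 -c "
from h import *
feel()"
```

```text
t 15.05 pos [ 0.5711 -0.1781  0.1392] F [-0.01 -0.28 -1.68] Mx [-0.065 -0.123 -0.007] tab 110 0.1605 lid [0.1931 0.1893]
```

{"name": "send_rows", "arguments": {
  "plan": [
    [[0,0,-0.04],[0,0,0],10],
    [[0,0,-0.08],[0,0,0],10],
    [[0,0,-0.1],[0,0,0],10],
    [[0,0,-0.1],[0,0,0],10]
  ]
}}

```text
clock: 15.38
position: [0.571, -0.1781, 0.1401]
ee_rot: [0.707, 0.708, 0.0, 0.0]
force: [0.1, -0.7, 0.2]
gripper_width: 0.301
grasp_force: 59.9
```

```bash
python3 -c "
from h import *
feel()"
```

```text
t 15.6833 pos [ 0.5709 -0.178   0.1398] F [ 0.49 -0.34 -1.57] Mx [ 0.093 -0.251  0.039] tab 112 0.1616 lid [0.1806 0.174 ]
```

The lid is sinking freely, with the tab held about 6.7 mm up. Holding here.

{"name": "send_rows", "arguments": {
  "plan": [
    [[0,0,-0.02],[0,0,0],10],
    [[0,0,-0.02],[0,0,0],10],
    [[0,0,-0.02],[0,0,0],10],
    [[0,0,-0.02],[0,0,0],10],
    [[0,0,-0.02],[0,0,0],10],
    [[0,0,-0.02],[0,0,0],10],
    [[0,0,-0.02],[0,0,0],10],
    [[0,0,-0.02],[0,0,0],10],
    [[0,0,-0.02],[0,0,0],10],
    [[0,0,-0.02],[0,0,0],10],
    [[0,0,-0.02],[0,0,0],10],
    [[0,0,-0.02],[0,0,0],10]
  ]
}}

```text
clock: 16.68
position: [0.5709, -0.1781, 0.1403]
ee_rot: [0.707, 0.708, -0.0, 0.0]
force: [-0.1, -0.5, -0.8]
gripper_width: 0.303
grasp_force: 59.9
```

```bash
python3 -c "
from h import *
feel()"
```

```text
t 16.9833 pos [ 0.5709 -0.1781  0.1401] F [ 0.53 -0.28 -1.6 ] Mx [ 0.039 -0.199  0.01 ] tab 102 0.1616 lid [0.1449 0.138 ]
```

{"name": "send_rows", "arguments": {
  "plan": [
    [[0,0,0],[0,0,0],10],
    [[0,0,0],[0,0,0],10],
    [[0,0,0],[0,0,0],10],
    [[0,0,0],[0,0,0],10],
    [[0,0,0],[0,0,0],10],
    [[0,0,0],[0,0,0],10],
    [[0,0,0],[0,0,0],10],
    [[0,0,0],[0,0,0],10],
    [[0,0,0],[0,0,0],10],
    [[0,0,0],[0,0,0],10],
    [[0,0,0],[0,0,0],10],
    [[0,0,0],[0,0,0],10],
    [[0,0,0],[0,0,0],10],
    [[0,0,0],[0,0,0],10],
    [[0,0,0],[0,0,0],10],
    [[0,0,0],[0,0,0],10],
    [[0,0,0],[0,0,0],10],
    [[0,0,0],[0,0,0],10],
    [[0,0,0],[0,0,0],10],
    [[0,0,0],[0,0,0],10]
  ]
}}

```text
clock: 18.65
position: [0.571, -0.1781, 0.1402]
ee_rot: [0.707, 0.708, -0.0, 0.0]
force: [0.9, -1.4, -2.9]
gripper_width: 0.296
grasp_force: 59.9
```

```bash
python3 -c "
from h import *
feel()"
```

```text
t 18.95 pos [ 0.5709 -0.1781  0.1402] F [ 0.36 -0.29 -1.73] Mx [ 0.063 -0.198  0.029] tab 115 0.1616 lid [0.1294 0.1294]
```

Run:
```python
from h import *
f=grab("scene");cv2.imwrite("pics/s4.png",cv2.resize(f["img"][130:280,240:420],None,fx=4,fy=4))
P=cloud(f)
for x in (.36,.40,.45,.5,.55):
    m=(abs(P[...,0]-x)<.008)&(P[...,1]>-.5)&(P[...,1]<-.33)
    print(x,np.percentile(P[m][:,2],[5,50,95]).round(4) if m.any() else 0)
```

```text
0.36 [0.114  0.1293 0.1308]
0.4 [0.1278 0.1294 0.1308]
0.45 [0.1281 0.1296 0.131 ]
0.5 [0.1281 0.1296 0.1311]
0.55 [0.1268 0.1288 0.13  ]
```

View pics/s4.png

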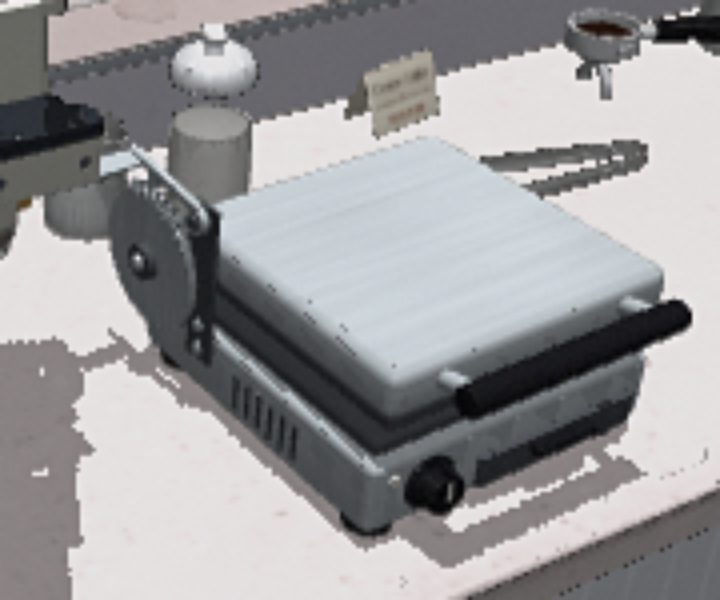

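The lid is level at 0.129 m all along, so it is shut. Lowering the rod and backing out now.

{"name": "send_rows", "arguments": {
  "plan": [
    [[0,0,0.3],[0,0,0],10],
    [[0,0,0.6],[0,0,0],10],
    [[0,0,0.9],[0,0,0],10],
    [[0,0,1.4],[0,0,0],10],
    [[0,0,2],[0,0,0],10],
    [[0,0,2],[0,0,0],10],
    [[1,0,2],[0,0,0],10],
    [[2,0,2],[0,0,0],10],
    [[4,0,2],[0,0,0],10],
    [[6,0,2],[0,0,0],10],
    [[6,0,2],[0,0,0],10],
    [[6,0,0],[0,0,0],10],
    [[6,0,-3],[0,0,0],10],
    [[6,0,-6],[0,0,0],10],
    [[6,0,-9],[0,0,0],10],
    [[6,0,-12],[0,0,0],10],
    [[6,-2,-12],[0,0,0],10],
    [[6,-4,-12],[0,0,0],10],
    [[6,-4,-12],[0,0,0],10]
  ]
}}

```text
clock: 20.58
position: [0.5284, -0.1175, 0.2613]
ee_rot: [0.706, 0.708, -0.0, 0.0]
force: [0.9, -0.0, -0.0]
gripper_width: 0.299
grasp_force: 59.9
```

Run:
```python
from h import *
f=grab("scene");P=cloud(f);s=f["s"];p=s["position"];print(s["clock"],p,s["force"])
m=(abs(P[...,0]-p[0])<.012)&(abs(P[...,2]-p[2]-.0135)<.02)&(P[...,1]<p[1]-.04)&(P[...,1]>p[1]-.1)
q=P[m];print(len(q),np.polyfit(q[:,1]-p[1],q[:,2]-p[2],1),q.min(0)-p)
m=(abs(P[...,0]-.45)<.05)&(P[...,1]>-.5)&(P[...,1]<-.33);print("lid",np.median(P[m][:,2]))
goto([.4439,-.1029,.10],160.3)
```

```text
20.5833 [ 0.52844614 -0.11754022  0.26133893] [ 0.94288426 -0.01299082 -0.04072678]
65 [-0.00510811  0.01489124] [-0.00609249 -0.09133188  0.01121853]
lid 0.12953086706366168
shift [ 1.51 -8.6  16.11] turn [  0.    0.1 -70.2]
```

{"name": "send_rows", "arguments": {
  "plan": [
    [[0,-1,0],[0,0,-7],10],
    [[0,-2,0],[0,0,-14],10],
    [[0,-3,0],[0,0,-21],10],
    [[0.5,-4,0],[0,0,-28],10],
    [[0.5,-5,0],[0,0,-35],10],
    [[1,-6,0],[0,0,-42],10],
    [[1,-7,0],[0,0,-49],10],
    [[1.5,-8,0],[0,0,-56],10],
    [[1.5,-8.6,0],[0,0,-63],10],
    [[1.5,-8.6,0],[0,0,-70.2],10],
    [[1.5,-8.6,2],[0,0,-70.2],10],
    [[1.5,-8.6,5],[0,0,-70.2],10],
    [[1.5,-8.6,8],[0,0,-70.2],10],
    [[1.5,-8.6,12],[0,0,-70.2],10],
    [[1.5,-8.6,16],[0,0,-70.2],10],
    [[1.5,-8.6,20],[0,0,-70.2],10],
    [[1.5,-8.6,23],[0,0,-70.2],10],
    [[1.5,-8.6,24.5],[0,0,-70.2],10],
    [[1.5,-8.6,25],[0,0,-70.2],10],
    [[1.5,-8.6,25],[0,0,-70.2],10]
  ]
}}

```text
clock: 22.3
position: [0.4448, -0.103, 0.0092]
ee_rot: [0.171, 0.985, 0.0, -0.001]
force: [0.3, -0.0, -1.1]
gripper_width: 0.3
grasp_force: 59.9
```

Run:
```python
from h import *
s=bot.observe();print(s["position"],s["force"])
goto([.4439,-.1029,.003],160.3)
```

```text
[ 0.44479501 -0.10304121  0.00916089] [ 0.34694394 -0.02505199 -1.05024994]
shift [ 0.09 -0.02  0.62] turn [ 0.  -0.1  0. ]
```

{"name": "send_rows", "arguments": {
  "plan": [
    [[0,0,0.2],[0,0,0],10],
    [[0,0,0.4],[0,0,0],10],
    [[0,0,0.6],[0,0,0],10],
    [[0,0,0.6],[0,0,0],10],
    [[0,0,0.6],[0,0,0],10],
    [[0,0,0.6],[0,0,0],33],
    [[0,0,0.6],[0,0,0],36],
    [[0,0,0.6],[0,0,0],45],
    [[0,0,0.6],[0,0,0],60],
    [[0,0,0.6],[0,0,0],80],
    [[0,0,0.6],[0,0,0],80],
    [[0,0,0.6],[0,0,0],80],
    [[0,0,0.6],[0,0,0],80],
    [[0,0,0.6],[0,0,0],80],
    [[0,0,0.6],[0,0,0],80],
    [[0,0,0.6],[0,0,0],80]
  ]
}}

```text
clock: 23.63
position: [0.4448, -0.1033, 0.0042]
ee_rot: [0.171, 0.985, -0.0, -0.0]
force: [-1.2, -0.5, -0.4]
gripper_width: 0.8
grasp_force: 0.0
```

{"name": "send_rows", "arguments": {
  "plan": [
    [[0,0,-1],[0,0,0],80],
    [[0,0,-3],[0,0,0],80],
    [[0,0,-6],[0,0,0],80],
    [[0,0,-10],[0,0,0],80],
    [[0,0,-14],[0,0,0],80],
    [[0,0,-18],[0,0,0],80],
    [[0,0,-18],[0,0,0],80],
    [[0,0,-18],[0,0,0],80],
    [[0,0,-18],[0,0,0],80]
  ]
}}

```text
clock: 24.38
position: [0.4444, -0.1031, 0.1839]
ee_rot: [0.171, 0.985, 0.0, -0.0]
force: [-0.1, 1.3, -0.4]
gripper_width: 0.798
grasp_force: 0.0
```

Run:
```python
from h import *
f=grab("wrist");pickpose(cloud(f))
f=grab("scene");P=cloud(f)
m=(abs(P[...,0]-.45)<.05)&(P[...,1]>-.5)&(P[...,1]<-.33);lid=np.median(P[m][:,2]);print("lid",lid)
```

```text
handle 2494 [423.8 -94.4] [ 27.8 109.4] 69.6677474975586 [ 0.41885459 -0.09294241  0.0314537 ] 0.032068136075306966
rod 385 [ 0.48564823 -0.11795329  0.02106913] [ 0.52034226 -0.09403469  0.02995483]
lid 0.1294264070254979
```

The pick is lying flat with its top at 32 mm, and the lid is shut. Grill middle is about (0.46, −0.41), so the handle is about 0.32 m clear.

```bash
python3 -c "
from rig import bot
print(bot.sign_off())"
```

```text
the job is handed in; nothing more can be done
None
```

The job is handed in, though sign-off returned no verdict: my last readings showed the lid fully shut and the pick flat on the counter about 0.3 m from the grill's middle, and the lift peaked near 5 N on the pawl.

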